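# Tamp the ballast stones level

## Task

In each of the two cells of the grinder's steel ballast tray one wedge-shaped stone stands proud. Take the tamper by its handle and press the two wedges down one after the other, until each stops firmly on its bed at the bottom, level with its neighbours to a few millimetres; how far down the bed lies cannot be seen, so creep down and feel for it, and once the stone is down lean on it steadily with about 15 N for a good half second, but never press harder than 40 N, for the tray is thin sheet, and keep the gripper off the stones. Then stand the tamper upright back on its plywood rest, let go of it, and leave the other things on the bench where they are.

Things in the scene. Friction and masses are not known exactly. Their poses are not given: they have to be found in the camera images.
- tray: Sheet-steel ballast tray, fixed on the bench, 208 x 147 mm, 62 mm high; origin under its centre, x along its length, z up. Walls 5 mm, floor 4 mm. A middle wall along x parts two cells (centre lines at y = +-35.5 mm), each 198 x 66 mm inside with a row of grey stones: block, wedge, block. A packing batten of unseen thickness (0 to 7 mm) lies under each wedge. Tops of blocks 52 mm above the origin, of seated wedges 49 to 56 mm.
- rest_top (a point): Centre of the upper face of the tamper's rest: a plain plywood board 110 x 110 mm, 18 mm thick, lying fixed on the bench; z up.
- tamper_mid (a point): The tamper, standing upright on its rest. Point on its axis half-way up, 60 mm above its flat underside; z up along the handle. Round steel foot 48 mm in diameter, 14 mm thick, with a firm rubber sole (gives 1 to 2 mm); collar 34 mm in diameter up to 26 mm; straight round wooden handle 28 mm in diameter up to the top at 120 mm. About 350 g. Grip it some 90 mm up.
- wedge_a_top (a point): Centre of the flat top (54 x 56 mm) of the wedge stone in the tray's +y cell, z up; 45 mm tall, its x faces taper 15 degrees to 30 mm at the underside. 250 g. Jammed 8 to 18 mm proud of its neighbours; pressed, it drives them apart against friction (some 3 to 12 N, varying), shifting a few mm along the tray, until it stops dead on the batten, whose height only the force tells: creep there at 5 mm/s, or the force leaps.
- block_a1_top (a point): Centre of the top of the 500 g stone block at the -x end of the tray's +y cell: top 53 x 60 mm, 48 mm tall, standing on the tray's floor. z is its upward axis.
- block_a2_top (a point): Centre of the top of the 500 g stone block at the +x end of the tray's +y cell: top 53 x 60 mm, 48 mm tall, standing on the tray's floor. z is its upward axis.
- wedge_b_top (a point): Centre of the flat top (54 x 56 mm) of the wedge stone in the tray's -y cell, z up; 45 mm tall, its x faces taper 15 degrees to 30 mm at the underside. 250 g. Jammed 8 to 18 mm proud of its neighbours; pressed, it drives them apart against friction (some 3 to 12 N, varying), shifting a few mm along the tray, until it stops dead on the batten, whose height only the force tells: creep there at 5 mm/s, or the force leaps.
- block_b1_top (a point): Centre of the top of the 500 g stone block at the -x end of the tray's -y cell: top 53 x 60 mm, 48 mm tall, standing on the tray's floor. z is its upward axis.
- block_b2_top (a point): Centre of the top of the 500 g stone block at the +x end of the tray's -y cell: top 53 x 60 mm, 48 mm tall, standing on the tray's floor. z is its upward axis.
- brush: Bystander, to be left alone: hand brush lying between tray and rest; origin on its underside.
- sanding_block: Bystander, to be left alone: cork sanding block 100 x 60 x 35 mm; origin on its underside.
- glue_jar: Bystander, to be left alone: amber jar 70 mm in diameter, 100 mm high; origin on its underside.
- mallet: Bystander, to be left alone: hammer with a wooden handle; origin on its underside.
- tin: Bystander, to be left alone: open aluminium tin 90 mm in diameter, 100 mm high; origin on its underside.
- abrasive_ring: Bystander, to be left alone: abrasive wheel 110 mm in diameter, 20 mm thick, lying flat; origin on its underside.
- offcut: Bystander, to be left alone: wooden offcut 160 x 45 x 30 mm; origin on its underside.

How it is judged:
By the outcome, as a careful person would: the job done as asked, in the order asked, and still so for the second after the job is handed in, with the robot touching nothing.
It also fails if it takes over 72 s, if anything falls off the work surface, if the arm or the gripper's body presses on something with over 40 N, if the wrist force passes 120 N, or if a joint passes its speed limit or range.

## Robot

A 6-joint arm with a two-finger parallel gripper is mounted at the origin on the work surface. World frame = base frame: x ahead of the robot, y to its left, z up, the work surface at z = 0. Lengths are in m, angles in degrees, forces in N, time in s.
With the tool pointing down it reaches from about 0.375 to 0.825 m from the base axis. Payload 5.5 kg.
Tool frame: the origin (TCP) lies at the very end of the fingers, on their centre line; the grasp point (between the pads) lies behind it (bot.pinch_z is the z of the grasp point in the tool frame, in m); z points along the fingers, y is the line along which they close (so a half turn about z gives the same grasp; the last joint's range is limited). The gripper opens to 85 mm and grips with 20 to 120 N. Pads are 22 mm wide; open, the fingers measure 114 mm over their backs; the gripper's body (76 mm by 85 mm) begins 54 mm behind the grasp point. The pads swing forward as they close: fully open they stand 13 mm farther back than shut.
Start: joints at [66.005, 17.962, -2.699, 69.339, 0, 90], TCP at [0.244, 0.548, 0.231] pointing down, gripper open.
Joint ranges: [-152.73, 152.73], [-39.44, 99.34], [-58.76, 71.6], [-118.89, 123.64], [-81.53, 83.1], [-180, 180]. Speed limits (degrees/s): [136.94, 136.94, 172.46, 180, 180, 180].

## Interface

Orientations are given as [roll, pitch, yaw] about the fixed x, y, z axes, in that order (R = Rz(yaw) Ry(pitch) Rx(roll)).
In Python, from rig import bot gives the robot as it stands.
- The arm moves only by the tool carry_out, never from a script. Its argument "rows" is a list of rows, each a list of 2 entries, a list of its own where there are three numbers: the shift along the world's x, y, z in m, then the turn, a rotation vector about the world's x, y, z in degrees. A call has 1 to 12 rows; each row shifts and turns the commanded pose from where the row before left it; what a row does not reach is not made up. A row lasts 1/12 s, in which the tool goes at most 41.7 mm and 7.16 degrees, less where a joint would pass 70% of its speed; a pose out of reach is approached as far as the arm can. A call with a gripper value outside its range is refused whole. "grip" is the opening, from 0 (shut) to 1 (fully open), set as the call begins (left out, the last holds). The fingers move at their own pace and stop on an object; the grip force is fixed at half the most. Time passes only in rows, so rows that do not move let the fingers close. It gives the time, the measured TCP pose, the force, the opening and the grip force at its end, in the units of the state.
- bot.state(): the state, without advancing time (a new reading comes with each control period).
- bot.get_image(name): name is "side" or "top" or "wrist"; returns the picture (384x512x3 uint8, blue, green, red); there is no depth.
- bot.camera_info(name): a dict with "camera_matrix" (3x3 intrinsics, pixels), "k1" (the pictures are not rectified: a ray, as slopes to the right and down, at radius r is drawn at 1 + k1 r^2 times it, then the intrinsics apply), "xyz" and "rotation" of the camera in the world. Camera axes: x right, y down, z forward; pixel columns grow to the right and rows downward; lengths in m; the calibration is good to about 2 mm. A picture is of the moment at which its call begins: read the wrist's pose just before it. camera_info takes no time and is no camera call; for the wrist camera it gives the pose at the moment of the call.
- bot.hand_in(): hands the job in; it is judged then, once.
The state is a dict: "time": time; "joint_positions": joint angles; "qd": joint speeds; "joint_efforts": joint torques, N m; "tcp_pos": TCP position; "orientation": TCP orientation; "wrist_force": force on the tool from outside, world axes, zero at the start; "torque": the same for the moment, N m; "width": finger opening in m; "finger_force": force on a finger pad.
Only numpy, scipy, OpenCV 4.12 (cv2) and the standard library are available. Lean on these libraries where they do the work, as an engineer would, in place of code of your own. Each camera call takes 0.05 s, during which the arm holds its last target. There are 200 camera calls.

## Working session

There is one attempt and no reset: what is moved stays moved. The work goes in short steps, Python scripts to look and compute and a tool call to move; the robot and the scene stay as the last step left them, time stands still between calls to the robot, and variables do not carry over. Pictures are saved under pics/ and viewed, at most 10 in all, crops included, and the job is handed in when it is done.

Besides the shell and the picture viewer there is one more tool, called after ">>>" as name(argument=value, ...) on one line, values as JSON. carry_out: Moves the arm, as the interface text tells. Its arguments: {"type":"object","properties":{"rows":{"type":"array"},"grip":{"type":"number"}},"required":["rows"]}

```bash
mkdir -p pics; python3 - <<'E'
from rig import bot
import cv2
s=bot.state();print(s, bot.pinch_z)
for n in("top","side"):
    i=bot.camera_info(n);print(n,i)
    cv2.imwrite(f"pics/{n}0.png",cv2.resize(bot.get_image(n),(800,600),interpolation=cv2.INTER_CUBIC))
E
```

```text
{'time': 0.0, 'joint_positions': array([ 6.60070487e+01,  1.80055110e+01, -2.75653767e+00,  6.93385276e+01,
       -8.86433443e-04,  8.99990429e+01]), 'qd': array([ 0.03791202, -0.02242587,  0.02128639,  0.01709647,  0.05026178,
       -0.07249511]), 'joint_efforts': array([-4.94201813e-04, -5.39586318e+01,  3.39750266e+01,  1.91911391e-02,
       -1.21861030e-04, -1.68592129e-05]), 'tcp_pos': array([0.2437386 , 0.54761457, 0.23040308]), 'orientation': array([-1.79899424e+02,  8.84751939e-04,  1.56008007e+02]), 'wrist_force': array([0.07120442, 0.03794461, 0.6099032 ]), 'torque': array([-0.03270259, -0.00651906, -0.01773726]), 'finger_force': 0.0, 'width': 0.08520850209144329} -0.0187
top {'camera_matrix': array([[438.24724158,   0.        , 242.3773786 ],
       [  0.        , 438.24724158, 194.7611503 ],
       [  0.        ,   0.        ,   1.        ]]), 'k1': -0.06245669457187148, 'xyz': array([ 0.27743888, -0.00208675,  1.38038847]), 'rotation': array([-1.67596834e+02,  4.85959021e-02, -9.41747494e+01])}
side {'camera_matrix': array([[468.33598357,   0.        , 255.63445371],
       [  0.        , 468.33598357, 184.51870589],
       [  0.        ,   0.        ,   1.        ]]), 'k1': -0.13071882423435632, 'xyz': array([ 0.47283701, -1.23697624,  1.16672395]), 'rotation': array([-131.44207152,   -1.18769865,   -3.27028441])}
```

View pics/top0.png

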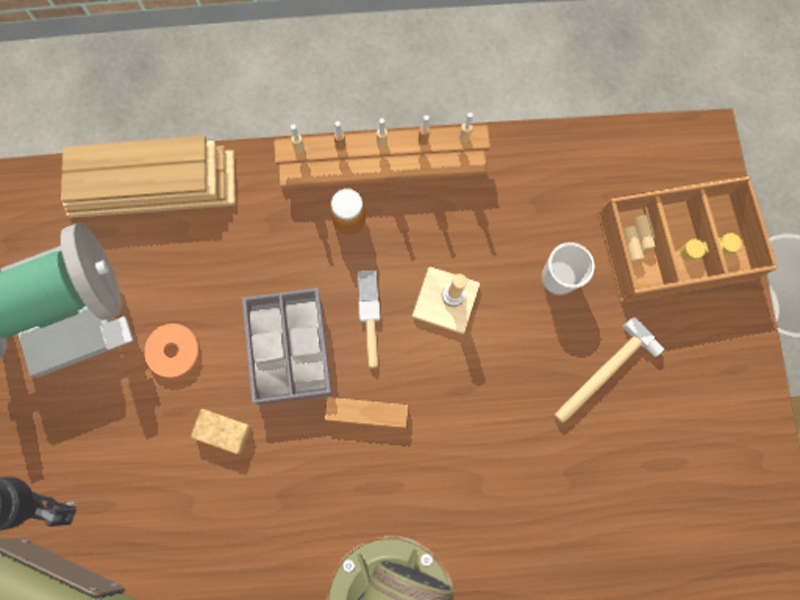

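View pics/side0.png

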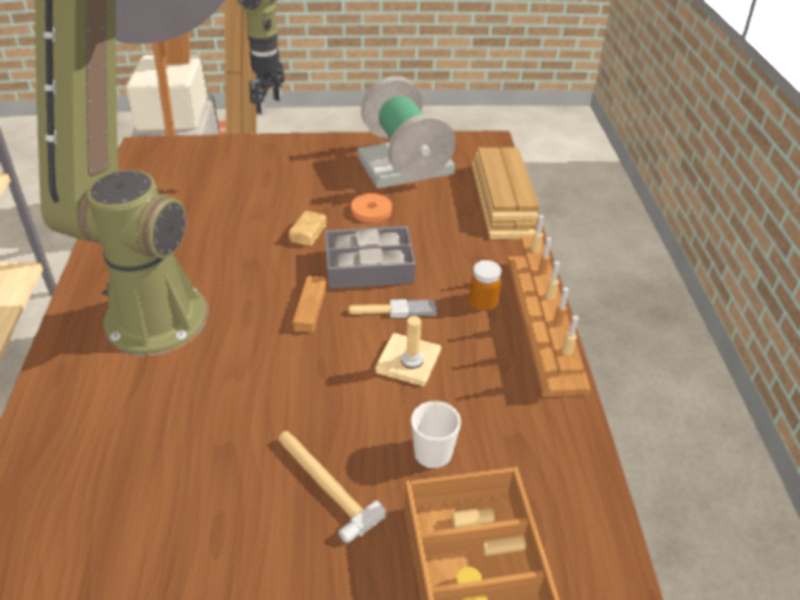

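The top view shows the tray around (286,345), the brush at (370,315), and the tamper on its rest with its handle top at (458,282). The side view shows the tray at (370,257) and the tamper's top at (413,322). I'll enlarge both.

```bash
cat > h.py <<'E'
from rig import bot
import cv2, numpy as np
from scipy.spatial.transform import Rotation as R
def ray(n,uv,i=None):
    i=i or bot.camera_info(n);K=i["camera_matrix"];d=(np.array(uv,float)-K[:2,2])/K[0,0]
    p=d.copy()
    for _ in range(20): p=d/(1+i["k1"]*(p@p))
    return i["xyz"],R.from_euler("xyz",i["rotation"],degrees=True).as_matrix()@np.r_[p,1]
def onz(n,uv,z,i=None):
    o,d=ray(n,uv,i);return o+d*(z-o[2])/d[2]
def proj(n,P,i=None):
    i=i or bot.camera_info(n);K=i["camera_matrix"]
    c=R.from_euler("xyz",i["rotation"],degrees=True).as_matrix().T@(np.array(P)-i["xyz"])
    p=c[:2]/c[2];p=p*(1+i["k1"]*(p@p));return p*K[0,0]+K[:2,2]
E
python3 - <<'E'
from h import *
a=bot.get_image("top")[160:275,150:314];b=bot.get_image("side")[140:250,200:290]
cv2.imwrite("pics/t1.png",cv2.resize(a,None,fx=4.8,fy=4.8,interpolation=cv2.INTER_CUBIC))
cv2.imwrite("pics/s1.png",cv2.resize(b,None,fx=5,fy=5,interpolation=cv2.INTER_CUBIC))
E
```

```text
(no output)
```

View pics/t1.png

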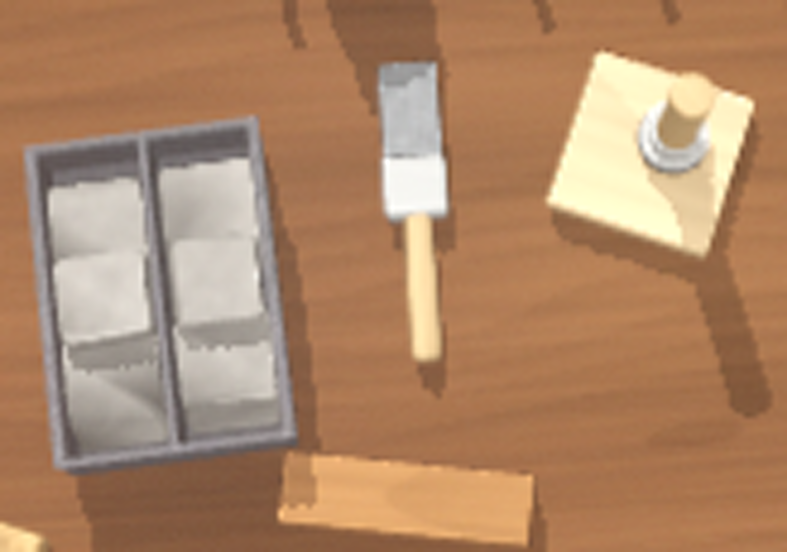

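View pics/s1.png

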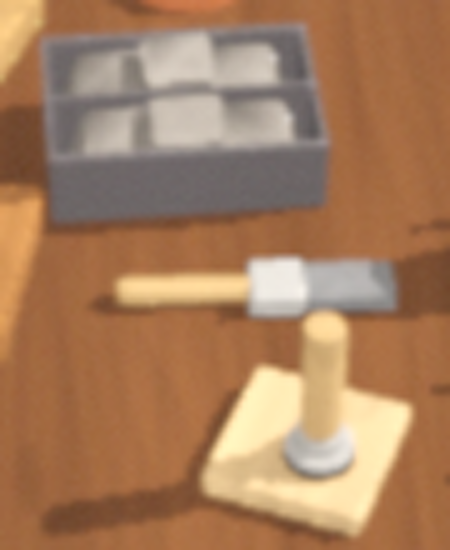

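The top crop shows the tray rim corners at (27,148), (256,117), (297,440) and (60,468). The wedge tops are centred at about (103,296) and (218,280), and the handle top is at (691,95). In the side crop the handle top is at (326,328).

```bash
python3 - <<'E'
from h import *
T=lambda u,v:((u+.5)/4.8-.5+150,(v+.5)/4.8-.5+160)
S=lambda u,v:((u+.5)/5-.5+200,(v+.5)/5-.5+140)
np.set_printoptions(precision=4,suppress=True)
c=np.array([onz("top",T(*p),.062) for p in[(27,148),(256,117),(297,440),(60,468)]])
print("tray",c[:,:2].tolist(),c.mean(0)); 
c2=np.array([onz("side",S(*p),.062) for p in[(42,38),(306,25),(328,148),(50,158)]]);print("side tray",c2.mean(0))
e=c[0]-c[3]+c[1]-c[2];print("x axis yaw",np.degrees(np.arctan2(e[1],e[0])))
for n,q in(("L",[(55,260),(143,250),(152,330),(63,343)]),("R",[(172,243),(257,234),(263,315),(182,326)])):
    print(n,np.mean([onz("top",T(*p),.065) for p in q],0))
for n,q in(("Lside",[(138,43),(208,32),(216,80),(146,90)]),("Rside",[(150,103),(217,93),(223,143),(153,148)])):
    print(n,np.mean([onz("side",S(*p),.065) for p in q],0))
print("handle top",onz("top",T(691,95),.138),onz("side",S(326,328),.138))
print("foot",onz("top",T(674,140),.022),onz("side",S(319,452),.024))
r=[onz("top",T(*p),.018) for p in[(598,52),(753,98),(707,245),(547,203)]];print("rest",np.mean(r,0),r)
print("rest side",np.mean([onz("side",S(*p),.018) for p in[(263,367),(411,407),(352,523),(203,482)]],0))
print("brush top",onz("top",T(410,190),.02))
E
```

```text
tray [[0.6000465562051136, 0.2459423177776556], [0.6097342558520833, 0.09732520120761505], [0.4003728724967393, 0.08298378928622556], [0.3934494189490745, 0.23179057164881556]] [0.5009 0.1645 0.062 ]
side tray [0.501  0.1681 0.062 ]
x axis yaw 3.9186393844263288
L [0.4998 0.2    0.065 ]
R [0.505  0.1265 0.065 ]
Lside [0.4982 0.201  0.065 ]
Rside [0.5029 0.1265 0.065 ]
handle top [ 0.585  -0.1737  0.138 ] [ 0.584  -0.1744  0.138 ]
foot [ 0.5839 -0.1755  0.022 ] [ 0.5831 -0.175   0.024 ]
rest [ 0.5799 -0.1603  0.018 ] [array([ 0.6489, -0.1309,  0.018 ]), array([ 0.6097, -0.2315,  0.018 ]), array([ 0.5125, -0.1909,  0.018 ]), array([ 0.5483, -0.0881,  0.018 ])]
rest side [ 0.5765 -0.1611  0.018 ]
brush top [0.5633 0.0016 0.02  ]
```

>>> carry_out(rows=[[[0.007,-0.015,0],[0,0,0]],[[0.014,-0.03,0],[0,0,0]],[[0.014,-0.03,0],[0,0,0]],[[0.014,-0.03,0],[0,0,0]],[[0.014,-0.03,0],[0,0,0]],[[0.014,-0.03,0],[0,0,0]],[[0.014,-0.03,0],[0,0,0]],[[0.014,-0.03,0],[0,0,0]],[[0.014,-0.03,0],[0,0,0]],[[0.014,-0.03,0],[0,0,0]],[[0.014,-0.03,0],[0,0,0]],[[0.014,-0.03,0],[0,0,0]]], grip=1)

```text
time: 1.2
tcp_pos: [0.4053, 0.2016, 0.2313]
orientation: [180.0, 0.0, 156.0]
wrist_force: [0.1, 0.3, 0.2]
width: 0.0851
finger_force: 0.0
```

>>> carry_out(rows=[[[0.014,-0.03,0],[0,0,0]],[[0.014,-0.03,0],[0,0,0]],[[0.014,-0.03,0],[0,0,0]],[[0.014,-0.03,0],[0,0,0]],[[0.014,-0.03,0],[0,0,0]],[[0.014,-0.03,0],[0,0,0]],[[0.014,-0.03,0],[0,0,0]],[[0.014,-0.03,0],[0,0,0]],[[0.014,-0.03,0],[0,0,0]],[[0.014,-0.03,0],[0,0,0]],[[0.014,-0.03,0],[0,0,0]],[[0.007,-0.015,0],[0,0,0]]])

```text
time: 2.2
tcp_pos: [0.5671, -0.1452, 0.2309]
orientation: [-179.9, 0.0, 155.9]
wrist_force: [0.6, -0.1, -0.9]
width: 0.0855
finger_force: 0.0
```

>>> carry_out(rows=[[[0.009,-0.016,-0.01],[0,0,0]],[[0.009,-0.016,-0.01],[0,0,0]],[[0,0,0],[0,0,0]]])

```text
time: 2.45
tcp_pos: [0.5841, -0.1763, 0.2088]
orientation: [-179.9, -0.1, 155.9]
wrist_force: [-1.0, 0.9, -0.3]
width: 0.0852
finger_force: 0.0
```

```bash
python3 - <<'E'
from h import *
i=bot.camera_info("wrist");s=bot.state();print(s["tcp_pos"],s["joint_positions"],i["xyz"])
cv2.imwrite("pics/w1.png",bot.get_image("wrist"))
for z,n in((.138,"handle top"),(.032,"foot top")):print(n,proj("wrist",[.5845,-.174,z],i))
E
```

```text
[ 0.58414571 -0.17631809  0.20875628] [-1.67646229e+01  1.96880733e+01 -3.26212349e+00  6.71694109e+01
 -5.76263800e-02  7.37417804e+00] [ 0.51025018 -0.14191883  0.35233144]
handle top [258.9141719  202.30282373]
foot top [258.48792985 170.65095357]
```

View pics/w1.png

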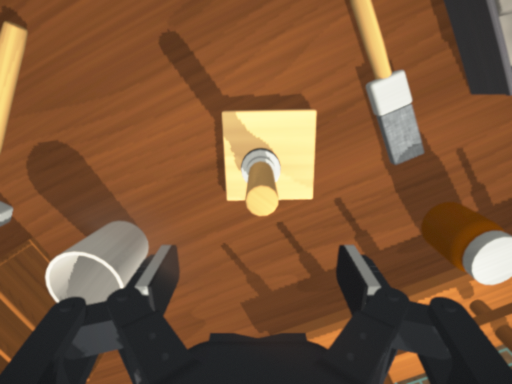

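The wrist view shows the handle top at (262,202), about 3 px right of the predicted position, so the estimate holds to about 2 mm. The fingers clear the handle on both sides, so I'll descend.

>>> carry_out(rows=[[[0.001,0.0035,-0.01],[0,0,0]],[[0,0,-0.015],[0,0,0]],[[0,0,-0.015],[0,0,0]],[[0,0,-0.015],[0,0,0]],[[0,0,-0.015],[0,0,0]],[[0,0,-0.015],[0,0,0]],[[0,0,-0.015],[0,0,0]],[[0,0,-0.01],[0,0,0]],[[0,0,-0.01],[0,0,0]],[[0,0,0],[0,0,0]],[[0,0,0],[0,0,0]]])

```text
time: 3.42
tcp_pos: [0.5847, -0.1699, 0.0911]
orientation: [180.0, -0.0, 156.0]
wrist_force: [0.7, 0.3, 0.3]
width: 0.0856
finger_force: 0.0
```

>>> carry_out(rows=[[[0,0,0],[0,0,0]],[[0,0,0],[0,0,0]],[[0,0,0],[0,0,0]],[[0,0,0],[0,0,0]],[[0,0,0],[0,0,0]],[[0,0,0],[0,0,0]],[[0,0,0],[0,0,0]],[[0,0,0],[0,0,0]],[[0,0,0],[0,0,0]],[[0,0,0],[0,0,0]]], grip=0)

```text
time: 4.25
tcp_pos: [0.5852, -0.1709, 0.0918]
orientation: [-180.0, 0.1, 156.0]
wrist_force: [-1.6, -1.9, 5.8]
width: 0.0269
finger_force: 58.5
```

>>> carry_out(rows=[[[0,0,0.004],[0,0,0]],[[0,0,0.01],[0,0,0]],[[0,0,0.014],[0,0,0]],[[0,0,0.014],[0,0,0]],[[0,0,0.014],[0,0,0]],[[0,0,0.014],[0,0,0]],[[0,0,0.014],[0,0,0]],[[0,0,0.006],[0,0,0]],[[0,0,0],[0,0,0]]])

```text
time: 5.0
tcp_pos: [0.5859, -0.1702, 0.1829]
orientation: [179.9, 0.1, 156.0]
wrist_force: [1.2, -0.6, -3.3]
width: 0.0271
finger_force: 58.9
```

>>> carry_out(rows=[[[-0.004,0.015,0],[0,0,0]],[[-0.008,0.029,0],[0,0,0]],[[-0.008,0.029,0],[0,0,0]],[[-0.008,0.029,0],[0,0,0]],[[-0.008,0.029,0],[0,0,0]],[[-0.008,0.029,0],[0,0,0]],[[-0.008,0.029,0],[0,0,0]],[[-0.008,0.029,0],[0,0,0]],[[-0.008,0.029,0],[0,0,0]],[[-0.008,0.029,0],[0,0,0]],[[-0.005,0.02,0],[0,0,0]],[[0,0,0],[0,0,0]]])

```text
time: 6.0
tcp_pos: [0.5016, 0.1295, 0.1801]
orientation: [180.0, -0.2, 156.3]
wrist_force: [0.5, -0.9, -4.2]
width: 0.0267
finger_force: 59.5
```

```bash
python3 - <<'E'
from h import *
i=bot.camera_info("wrist");s=bot.state();print(s["tcp_pos"],s["wrist_force"])
cv2.imwrite("pics/w2.png",bot.get_image("wrist"))
for P in([.504,.1265,.064],[.499,.2,.064]):print(proj("wrist",P,i))
import json;json.dump({k:np.array(v).tolist() for k,v in i.items()},open("w2.json","w"))
E
```

```text
[0.50156573 0.12948331 0.18013003] [ 0.52320164 -0.87941874 -4.17265552]
[254.31731678 189.99863918]
[323.13383506 155.60299227]
```

View pics/w2.png

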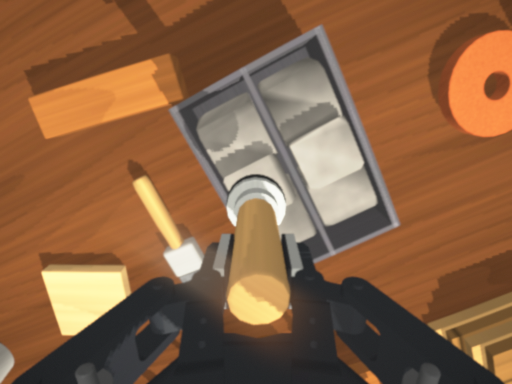

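The wrist view shows the tamper held upright over wedge b, whose visible corners are at (223,180) and (268,155). Wedge a's top is centred near (327,154). The foot hides most of b and its position along x matters, so I'll step back for a clear look.

>>> carry_out(rows=[[[0.018,-0.008,0],[0,0,0]],[[0.018,-0.008,0],[0,0,0]],[[0.018,-0.008,0],[0,0,0]],[[0,0,0],[0,0,0]],[[0,0,0],[0,0,0]]])

```text
time: 6.47
tcp_pos: [0.558, 0.1006, 0.1802]
orientation: [-179.9, -0.1, 155.9]
wrist_force: [0.6, 0.5, -4.5]
width: 0.027
finger_force: 59.8
```

```bash
python3 - <<'E'
from h import *
import json
i=bot.camera_info("wrist");s=bot.state();print(s["tcp_pos"],s["wrist_force"])
im=bot.get_image("wrist")
cv2.imwrite("pics/w3.png",cv2.resize(im[0:225,150:450],None,fx=2.6,fy=2.6,interpolation=cv2.INTER_CUBIC))
json.dump({k:np.array(v).tolist() for k,v in i.items()},open("w3.json","w"))
E
```

```text
[0.55799822 0.1006257  0.18023611] [ 0.59283154  0.49273287 -4.46149299]
```

View pics/w3.png

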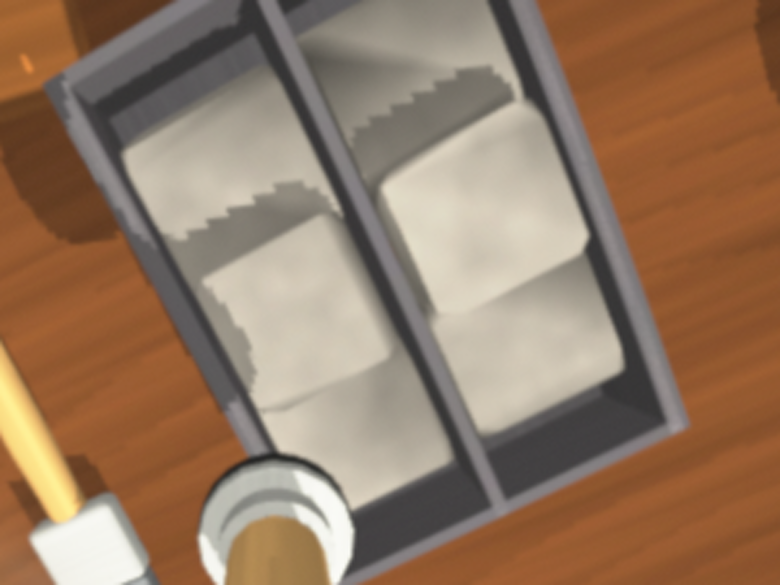

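The crop shows wedge a's top corners at (382,187), (535,103), (588,238) and (440,315). Wedge b's are at (203,278), (330,213), (391,352) and (262,410), with its left edge in shadow.

```bash
python3 - <<'E'
from h import *
import json
np.set_printoptions(precision=4,suppress=True)
i={k:np.array(v) for k,v in json.load(open("w3.json")).items()}
W=lambda u,v:((u+.5)/2.6-.5+150,(v+.5)/2.6-.5)
ax=np.array([np.cos(np.radians(3.9)),np.sin(np.radians(3.9))]);ay=np.array([-ax[1],ax[0]])
T=np.array([.501,.166])
for n,q in(("a",[(382,187),(535,103),(588,238),(440,315)]),("b",[(203,278),(330,213),(391,352),(262,410)])):
  for z in(.060,.065,.070):
    c=np.array([onz("wrist",W(*p),z,i)[:2] for p in q]);m=c.mean(0)
    print(n,z,m,"tray fr",(m-T)@ax,(m-T)@ay,"sizes",np.linalg.norm(c-np.roll(c,-1,0),axis=1))
f=[onz("wrist",W(*p),.062,i)[:2] for p in((50,85),(685,428))]
for p in f:print("rim",p,(p-T)@ax,(p-T)@ay)
E
```

```text
a 0.06 [0.4989 0.2059] tray fr 0.0005872785933773723 0.03991257888515398 sizes [0.0567 0.0482 0.0569 0.048 ]
a 0.065 [0.4986 0.2045] tray fr 0.00021449885817808543 0.038590714493615626 sizes [0.0556 0.0473 0.0559 0.0471]
a 0.07 [0.4983 0.2032] tray fr -0.00015828087702114064 0.03726885010207736 sizes [0.0545 0.0464 0.0548 0.0462]
b 0.06 [0.5041 0.1323] tray fr 0.000828314779351899 -0.033793059618395405 sizes [0.049  0.0525 0.0513 0.0512]
b 0.065 [0.5037 0.1324] tray fr 0.00045096559599464773 -0.033717647942330765 sizes [0.0481 0.0515 0.0503 0.0502]
b 0.07 [0.5034 0.1324] tray fr 7.361641263750891e-05 -0.03364223626626611 sizes [0.0472 0.0505 0.0494 0.0493]
rim [0.4031 0.0889] -0.10294741770477313 -0.07029133133508336
rim [0.6005 0.2494] 0.1049281459057503 0.07643078089995058
```

>>> carry_out(rows=[[[-0.018,0.01,0],[0,0,0]],[[-0.018,0.01,0],[0,0,0]],[[-0.018,0.011,0],[0,0,0]],[[0,0,-0.006],[0,0,0]],[[0,0,-0.008],[0,0,0]],[[0,0,-0.007],[0,0,0]],[[0,0,-0.004],[0,0,0]],[[0,0,-0.002],[0,0,0]],[[0,0,0],[0,0,0]],[[0,0,0],[0,0,0]],[[0,0,0],[0,0,0]]])

```text
time: 7.43
tcp_pos: [0.5044, 0.1325, 0.1545]
orientation: [180.0, 0.0, 156.0]
wrist_force: [0.3, 0.2, -2.5]
width: 0.0268
finger_force: 59.7
```

>>> carry_out(rows=[[[0,0,-0.0008],[0,0,0]],[[0,0,-0.0008],[0,0,0]],[[0,0,-0.0008],[0,0,0]],[[0,0,-0.0008],[0,0,0]],[[0,0,-0.0008],[0,0,0]],[[0,0,-0.0008],[0,0,0]],[[0,0,-0.0008],[0,0,0]],[[0,0,-0.0008],[0,0,0]],[[0,0,-0.0008],[0,0,0]],[[0,0,-0.0008],[0,0,0]],[[0,0,-0.0008],[0,0,0]],[[0,0,-0.0008],[0,0,0]]])

```text
time: 8.43
tcp_pos: [0.504, 0.1327, 0.1446]
orientation: [180.0, -0.0, 156.0]
wrist_force: [-0.4, -0.3, -4.6]
width: 0.027
finger_force: 59.7
```

Foot at about .071 with no contact yet, so I'll keep creeping.

>>> carry_out(rows=[[[0,0,-0.0004],[0,0,0]],[[0,0,-0.0004],[0,0,0]],[[0,0,-0.0004],[0,0,0]],[[0,0,-0.0004],[0,0,0]],[[0,0,-0.0004],[0,0,0]],[[0,0,-0.0004],[0,0,0]],[[0,0,-0.0004],[0,0,0]],[[0,0,-0.0004],[0,0,0]],[[0,0,-0.0004],[0,0,0]],[[0,0,-0.0004],[0,0,0]],[[0,0,-0.0004],[0,0,0]],[[0,0,-0.0004],[0,0,0]]])

```text
time: 9.43
tcp_pos: [0.504, 0.1326, 0.1399]
orientation: [-180.0, -0.0, 156.0]
wrist_force: [0.0, 0.1, -4.2]
width: 0.027
finger_force: 59.7
```

>>> carry_out(rows=[[[0,0,-0.0004],[0,0,0]],[[0,0,-0.0004],[0,0,0]],[[0,0,-0.0004],[0,0,0]],[[0,0,-0.0004],[0,0,0]],[[0,0,-0.0004],[0,0,0]],[[0,0,-0.0004],[0,0,0]],[[0,0,-0.0004],[0,0,0]],[[0,0,-0.0004],[0,0,0]]])

```text
time: 10.1
tcp_pos: [0.5043, 0.1328, 0.137]
orientation: [180.0, 0.0, 156.0]
wrist_force: [-0.7, 0.6, -0.4]
width: 0.0269
finger_force: 59.9
```

>>> carry_out(rows=[[[0,0,-0.0004],[0,0,0]],[[0,0,-0.0004],[0,0,0]],[[0,0,-0.0004],[0,0,0]],[[0,0,-0.0004],[0,0,0]],[[0,0,-0.0004],[0,0,0]],[[0,0,-0.0004],[0,0,0]],[[0,0,-0.0004],[0,0,0]],[[0,0,-0.0004],[0,0,0]],[[0,0,-0.0004],[0,0,0]],[[0,0,-0.0004],[0,0,0]]])

```text
time: 10.93
tcp_pos: [0.5041, 0.1326, 0.1326]
orientation: [-180.0, 0.0, 156.0]
wrist_force: [0.7, 0.7, -0.3]
width: 0.0269
finger_force: 60.0
```

>>> carry_out(rows=[[[0,0,-0.0004],[0,0,0]],[[0,0,-0.0004],[0,0,0]],[[0,0,-0.0004],[0,0,0]],[[0,0,-0.0004],[0,0,0]]])

```text
time: 11.27
tcp_pos: [0.5038, 0.1325, 0.131]
orientation: [-180.0, -0.0, 156.0]
wrist_force: [0.2, -0.1, 1.4]
width: 0.0264
finger_force: 60.1
```

>>> carry_out(rows=[[[0,0,-0.0004],[0,0,0]],[[0,0,-0.0004],[0,0,0]],[[0,0,-0.0004],[0,0,0]],[[0,0,-0.0004],[0,0,0]]])

```text
time: 11.6
tcp_pos: [0.5039, 0.1326, 0.1294]
orientation: [-180.0, -0.0, 156.0]
wrist_force: [-0.1, 0.0, 0.5]
width: 0.027
finger_force: 60.1
```

>>> carry_out(rows=[[[0,0,-0.0004],[0,0,0]],[[0,0,-0.0004],[0,0,0]],[[0,0,-0.0004],[0,0,0]],[[0,0,-0.0004],[0,0,0]]])

```text
time: 11.93
tcp_pos: [0.5044, 0.1325, 0.1287]
orientation: [180.0, 0.1, 156.0]
wrist_force: [-2.9, -0.8, 10.7]
width: 0.0266
finger_force: 61.0
```

>>> carry_out(rows=[[[0,0,-0.0004],[0,0,0]],[[0,0,0],[0,0,0]],[[0,0,0],[0,0,0]]])

```text
time: 12.18
tcp_pos: [0.5046, 0.1324, 0.1287]
orientation: [180.0, 0.1, 156.0]
wrist_force: [-1.8, -1.2, 10.0]
width: 0.0266
finger_force: 61.1
```

>>> carry_out(rows=[[[0,0,-0.0004],[0,0,0]],[[0,0,0],[0,0,0]],[[0,0,0],[0,0,0]],[[0,0,0],[0,0,0]]])

```text
time: 12.52
tcp_pos: [0.5048, 0.1324, 0.1287]
orientation: [180.0, 0.1, 156.0]
wrist_force: [-2.5, -2.5, 12.7]
width: 0.0267
finger_force: 61.5
```

>>> carry_out(rows=[[[0,0,0],[0,0,0]],[[0,0,0],[0,0,0]],[[0,0,0],[0,0,0]],[[0,0,0],[0,0,0]],[[0,0,0],[0,0,0]],[[0,0,0],[0,0,0]],[[0,0,0],[0,0,0]],[[0,0,0],[0,0,0]],[[0,0,0],[0,0,0]]])

```text
time: 13.27
tcp_pos: [0.5048, 0.1324, 0.1287]
orientation: [180.0, 0.1, 156.0]
wrist_force: [-1.2, -2.3, 10.9]
width: 0.0271
finger_force: 61.5
```

>>> carry_out(rows=[[[0,0,-0.0004],[0,0,0]],[[0,0,0],[0,0,0]],[[0,0,0],[0,0,0]],[[0,0,0],[0,0,0]],[[0,0,0],[0,0,0]],[[0,0,0],[0,0,0]],[[0,0,0],[0,0,0]],[[0,0,0],[0,0,0]],[[0,0,0],[0,0,0]],[[0,0,0],[0,0,0]]])

```text
time: 14.1
tcp_pos: [0.505, 0.1324, 0.1287]
orientation: [180.0, 0.1, 156.0]
wrist_force: [-3.1, -2.7, 15.4]
width: 0.0264
finger_force: 61.8
```

>>> carry_out(rows=[[[0,0,0.001],[0,0,0]],[[0,0,0.003],[0,0,0]],[[0,0,0.007],[0,0,0]],[[0,0,0.01],[0,0,0]],[[0,0,0.01],[0,0,0]],[[0,0,0.004],[0,0,0]],[[-0.001,0.015,0],[0,0,0]],[[-0.002,0.02,0],[0,0,0]],[[-0.001,0.02,0],[0,0,0]],[[-0.001,0.015,0],[0,0,0]],[[0,0,0],[0,0,0]],[[0,0,0],[0,0,0]]])

```text
time: 15.1
tcp_pos: [0.499, 0.2032, 0.1619]
orientation: [-180.0, 0.0, 156.1]
wrist_force: [-0.2, -0.7, -3.7]
width: 0.0268
finger_force: 59.8
```

```bash
python3 - <<'E'
from h import *
i=bot.camera_info("wrist");im=bot.get_image("wrist")
cv2.imwrite("pics/w4.png",cv2.resize(im[50:300,120:420],None,fx=2.4,fy=2.4,interpolation=cv2.INTER_CUBIC))
s=bot.state();print(s["tcp_pos"],s["wrist_force"])
E
```

```text
[0.49894243 0.2025838  0.16185179] [-0.43391854  0.00717716 -4.16618122]
```

View pics/w4.png

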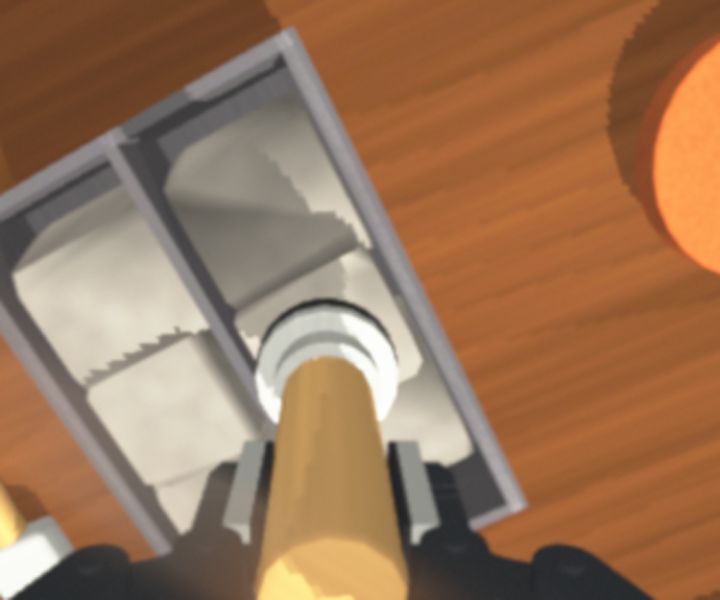

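Wedge b at (170,410) now sits level with its neighbours. The foot hangs over wedge a at (325,370), so I'll go down there.

>>> carry_out(rows=[[[0,0,-0.002],[0,0,0]],[[0,0,-0.003],[0,0,0]],[[0,0,-0.003],[0,0,0]],[[0,0,-0.003],[0,0,0]],[[0,0,-0.002],[0,0,0]],[[0,0,-0.001],[0,0,0]],[[0,0,-0.0005],[0,0,0]],[[0,0,-0.0004],[0,0,0]],[[0,0,-0.0004],[0,0,0]]])

```text
time: 15.9
tcp_pos: [0.4991, 0.2027, 0.1465]
orientation: [180.0, 0.0, 156.0]
wrist_force: [0.3, 0.0, -4.1]
width: 0.0268
finger_force: 59.9
```

>>> carry_out(rows=[[[0,0,-0.0004],[0,0,0]],[[0,0,-0.0004],[0,0,0]],[[0,0,-0.0004],[0,0,0]],[[0,0,-0.0004],[0,0,0]],[[0,0,-0.0004],[0,0,0]],[[0,0,-0.0004],[0,0,0]],[[0,0,-0.0004],[0,0,0]],[[0,0,-0.0004],[0,0,0]],[[0,0,-0.0004],[0,0,0]],[[0,0,-0.0004],[0,0,0]],[[0,0,-0.0004],[0,0,0]],[[0,0,-0.0004],[0,0,0]]])

```text
time: 16.9
tcp_pos: [0.499, 0.2026, 0.1416]
orientation: [-180.0, -0.0, 156.0]
wrist_force: [-0.4, -0.7, -4.4]
width: 0.0269
finger_force: 59.9
```

>>> carry_out(rows=[[[0,0,-0.0004],[0,0,0]],[[0,0,-0.0004],[0,0,0]],[[0,0,-0.0004],[0,0,0]],[[0,0,-0.0004],[0,0,0]],[[0,0,-0.0004],[0,0,0]],[[0,0,-0.0004],[0,0,0]],[[0,0,-0.0004],[0,0,0]],[[0,0,-0.0004],[0,0,0]],[[0,0,-0.0004],[0,0,0]],[[0,0,-0.0004],[0,0,0]],[[0,0,-0.0004],[0,0,0]],[[0,0,-0.0004],[0,0,0]]])

```text
time: 17.9
tcp_pos: [0.4994, 0.2029, 0.1371]
orientation: [180.0, 0.0, 156.0]
wrist_force: [-0.4, -0.3, 0.7]
width: 0.0267
finger_force: 60.2
```

>>> carry_out(rows=[[[0,0,-0.0004],[0,0,0]],[[0,0,-0.0004],[0,0,0]],[[0,0,-0.0004],[0,0,0]],[[0,0,-0.0004],[0,0,0]],[[0,0,-0.0004],[0,0,0]],[[0,0,-0.0004],[0,0,0]],[[0,0,-0.0004],[0,0,0]],[[0,0,-0.0004],[0,0,0]],[[0,0,-0.0004],[0,0,0]],[[0,0,-0.0004],[0,0,0]],[[0,0,-0.0004],[0,0,0]]])

```text
time: 18.82
tcp_pos: [0.4988, 0.2025, 0.1322]
orientation: [-180.0, -0.0, 156.0]
wrist_force: [-1.5, -0.3, 1.8]
width: 0.0268
finger_force: 60.3
```

>>> carry_out(rows=[[[0,0,-0.0004],[0,0,0]],[[0,0,-0.0004],[0,0,0]],[[0,0,-0.0004],[0,0,0]],[[0,0,-0.0004],[0,0,0]]])

```text
time: 19.15
tcp_pos: [0.4991, 0.2026, 0.1308]
orientation: [180.0, 0.0, 156.0]
wrist_force: [0.2, 0.1, 2.1]
width: 0.0267
finger_force: 60.3
```

>>> carry_out(rows=[[[0,0,-0.0004],[0,0,0]],[[0,0,-0.0004],[0,0,0]],[[0,0,-0.0004],[0,0,0]],[[0,0,-0.0004],[0,0,0]]])

```text
time: 19.48
tcp_pos: [0.4993, 0.2027, 0.1293]
orientation: [180.0, 0.0, 156.0]
wrist_force: [-0.0, 0.0, 1.8]
width: 0.0265
finger_force: 60.3
```

>>> carry_out(rows=[[[0,0,-0.0004],[0,0,0]],[[0,0,-0.0004],[0,0,0]],[[0,0,-0.0004],[0,0,0]],[[0,0,-0.0004],[0,0,0]]])

```text
time: 19.82
tcp_pos: [0.499, 0.2027, 0.1275]
orientation: [180.0, 0.0, 156.0]
wrist_force: [-0.4, -0.6, 0.7]
width: 0.0269
finger_force: 60.3
```

>>> carry_out(rows=[[[0,0,-0.0004],[0,0,0]],[[0,0,-0.0004],[0,0,0]],[[0,0,-0.0004],[0,0,0]],[[0,0,-0.0004],[0,0,0]]])

```text
time: 20.15
tcp_pos: [0.4992, 0.2026, 0.1266]
orientation: [180.0, 0.0, 156.0]
wrist_force: [-2.9, -2.4, 9.0]
width: 0.0264
finger_force: 60.9
```

>>> carry_out(rows=[[[0,0,-0.0004],[0,0,0]],[[0,0,-0.0004],[0,0,0]],[[0,0,0],[0,0,0]],[[0,0,0],[0,0,0]]])

```text
time: 20.48
tcp_pos: [0.4995, 0.2025, 0.1265]
orientation: [180.0, 0.1, 156.0]
wrist_force: [-1.7, -1.8, 11.5]
width: 0.0267
finger_force: 61.5
```

>>> carry_out(rows=[[[0,0,-0.0005],[0,0,0]],[[0,0,0],[0,0,0]],[[0,0,0],[0,0,0]],[[0,0,0],[0,0,0]],[[0,0,0],[0,0,0]],[[0,0,0],[0,0,0]],[[0,0,0],[0,0,0]],[[0,0,0],[0,0,0]],[[0,0,0],[0,0,0]],[[0,0,0],[0,0,0]],[[0,0,0],[0,0,0]]])

```text
time: 21.4
tcp_pos: [0.4997, 0.2025, 0.1265]
orientation: [180.0, 0.1, 156.0]
wrist_force: [-2.5, -3.3, 14.0]
width: 0.0264
finger_force: 61.8
```

>>> carry_out(rows=[[[0,0,0.001],[0,0,0]],[[0,0,0.003],[0,0,0]],[[0,0,0.008],[0,0,0]],[[0,0,0.014],[0,0,0]],[[0,0,0.014],[0,0,0]],[[0,0,0.014],[0,0,0]],[[0.01,-0.017,0.002],[0,0,0]],[[0.016,-0.028,0],[0,0,0]],[[0.016,-0.028,0],[0,0,0]],[[0.016,-0.028,0],[0,0,0]],[[0,0,0],[0,0,0]],[[0,0,0],[0,0,0]]])

```text
time: 22.4
tcp_pos: [0.5572, 0.1002, 0.1802]
orientation: [-180.0, -0.1, 155.8]
wrist_force: [-0.3, 0.6, -3.2]
width: 0.0271
finger_force: 60.3
```

```bash
python3 - <<'E'
from h import *
im=bot.get_image("wrist")
cv2.imwrite("pics/w5.png",cv2.resize(im[0:225,150:450],None,fx=2.6,fy=2.6,interpolation=cv2.INTER_CUBIC))
s=bot.state();print(s["tcp_pos"],s["wrist_force"])
E
```

```text
[0.55659233 0.10118815 0.18019296] [-0.75214531  0.44773478 -4.07331807]
```

View pics/w5.png

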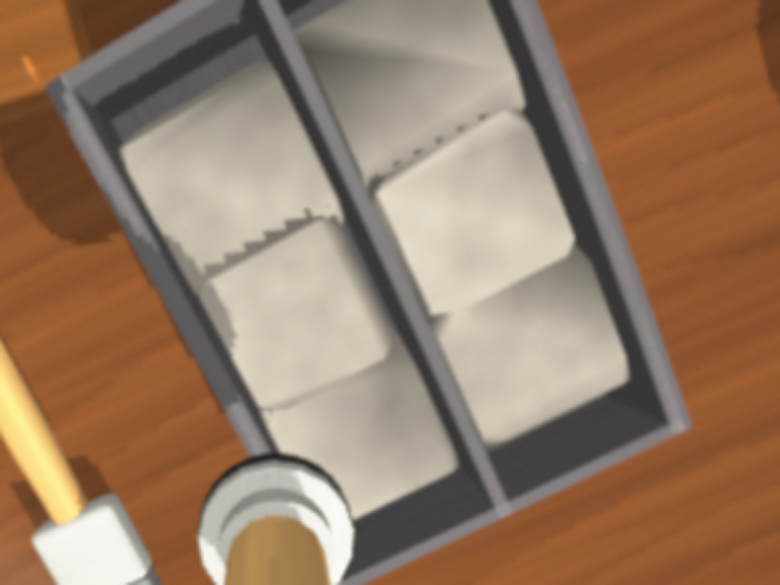

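Both wedges are now down. Only thin shadows remain at (270,240) and (440,145), so they are level with their neighbours. I'll take the tamper back to its rest.

>>> carry_out(rows=[[[0.001,-0.014,0],[0,0,0]],[[0.0025,-0.027,0],[0,0,0]],[[0.0025,-0.027,0],[0,0,0]],[[0.0025,-0.027,0],[0,0,0]],[[0.0025,-0.027,0],[0,0,0]],[[0.0025,-0.027,0],[0,0,0]],[[0.0025,-0.027,0],[0,0,0]],[[0.0025,-0.027,0],[0,0,0]],[[0.0025,-0.027,0],[0,0,0]],[[0.0025,-0.025,0],[0,0,0]],[[0.0025,-0.014,0],[0,0,0]],[[0,0,0],[0,0,0]]])

```text
time: 23.45
tcp_pos: [0.5831, -0.1695, 0.1805]
orientation: [-179.9, 0.0, 155.9]
wrist_force: [0.7, -0.2, -2.9]
width: 0.0269
finger_force: 60.5
```

>>> carry_out(rows=[[[0,0,-0.006],[0,0,0]],[[0,0,-0.012],[0,0,0]],[[0,0,-0.013],[0,0,0]],[[0,0,-0.013],[0,0,0]],[[0,0,-0.013],[0,0,0]],[[0,0,-0.012],[0,0,0]],[[0,0,-0.006],[0,0,0]],[[0,0,-0.004],[0,0,0]],[[0,0,-0.002],[0,0,0]],[[0,0,-0.001],[0,0,0]],[[0,0,0],[0,0,0]],[[0,0,0],[0,0,0]]])

```text
time: 24.45
tcp_pos: [0.5835, -0.1675, 0.0993]
orientation: [180.0, 0.1, 156.0]
wrist_force: [-1.1, -0.2, -3.0]
width: 0.0266
finger_force: 60.4
```

Foot about 7 mm above the rest.

>>> carry_out(rows=[[[0,0,-0.001],[0,0,0]],[[0,0,-0.001],[0,0,0]],[[0,0,-0.001],[0,0,0]],[[0,0,-0.001],[0,0,0]],[[0,0,-0.0005],[0,0,0]],[[0,0,-0.0005],[0,0,0]],[[0,0,-0.0005],[0,0,0]],[[0,0,-0.0005],[0,0,0]],[[0,0,-0.0004],[0,0,0]],[[0,0,-0.0004],[0,0,0]]])

```text
time: 25.28
tcp_pos: [0.583, -0.1674, 0.0919]
orientation: [-180.0, 0.0, 156.0]
wrist_force: [-0.8, 0.3, -2.0]
width: 0.0266
finger_force: 60.6
```

>>> carry_out(rows=[[[0,0,-0.0004],[0,0,0]],[[0,0,-0.0004],[0,0,0]],[[0,0,0],[0,0,0]]])

```text
time: 25.53
tcp_pos: [0.5833, -0.1675, 0.0918]
orientation: [-180.0, 0.0, 156.0]
wrist_force: [-2.2, -0.1, 3.4]
width: 0.0265
finger_force: 61.0
```

>>> carry_out(rows=[[[0,0,0],[0,0,0]],[[0,0,0],[0,0,0]],[[0,0,0],[0,0,0]],[[0,0,0],[0,0,0]],[[0,0,0],[0,0,0]],[[0,0,0],[0,0,0]],[[0,0,0],[0,0,0]],[[0,0,0],[0,0,0]],[[0,0,0],[0,0,0]],[[0,0,0],[0,0,0]]], grip=1)

```text
time: 26.37
tcp_pos: [0.583, -0.1674, 0.0911]
orientation: [-180.0, -0.0, 156.0]
wrist_force: [-0.6, 0.8, -0.4]
width: 0.0856
finger_force: 0.0
```

>>> carry_out(rows=[[[0,0,0.005],[0,0,0]],[[0,0,0.01],[0,0,0]],[[0,0,0.015],[0,0,0]],[[0,0,0.015],[0,0,0]],[[0,0,0.015],[0,0,0]],[[0,0,0.015],[0,0,0]],[[0,0,0.015],[0,0,0]],[[0,0,0.015],[0,0,0]],[[0,0,0.01],[0,0,0]],[[0,0,0.005],[0,0,0]],[[0,0,0],[0,0,0]]])

```text
time: 27.28
tcp_pos: [0.5838, -0.1676, 0.2128]
orientation: [180.0, 0.1, 156.0]
wrist_force: [-0.2, -0.4, -0.4]
width: 0.0856
finger_force: 0.0
```

```bash
python3 - <<'E'
from h import *
cv2.imwrite("pics/w6.png",bot.get_image("wrist"))
s=bot.state();print(s["tcp_pos"],s["wrist_force"],s["width"],s["qd"])
E
```

```text
[ 0.58327682 -0.16743718  0.21162767] [-0.02314389  0.2084207  -0.17245815] 0.08524870727914469 [ 0.1327505   0.9411914  -1.49354179 -0.66072511 -0.03205086 -0.05605751]
```

View pics/w6.png

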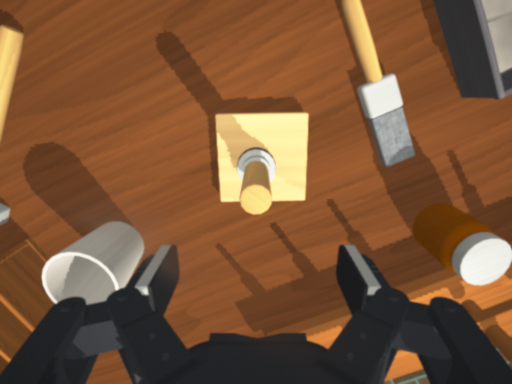

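The tamper stands upright on its rest at (257,180), and the gripper is clear of everything.

```bash
python3 -c "
from rig import bot
print(bot.hand_in())"
```

```text
the job is handed in; nothing more can be done
None
```

Both wedges were pressed to a firm stop and leaned on at roughly 15–18 N for over half a second each, the tamper stands released and upright on its rest, no other object was touched, and the job was handed in at about 27 s.

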